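# Make up two glass-fusing kits

## Task

Make up two kits from the row of stock. On the grey board put the round plaster mould on the felt pad, the blue jar on the white ring and the yellow jar on the black ring; on the wooden board put the square plaster mould on the felt pad and the green jar on the black ring. Centre each thing on its mark, upright and set down rather than dropped, and leave the red jar, the oblong mould and the pliers where they are.

Things in the scene. Friction and masses are not known exactly. Their poses are not given: they have to be found in the camera images.
- blue_jar: blue jar of glass grains with a blue screw lid, closed and rigid, standing upright and loose: body 46 mm in diameter up to 46 mm, lid 42 mm in diameter from there to the top at 60 mm; about 120 g. Starts in the stock row on the table. Belongs on the white ring of the grey board. Origin: centre of its underside, z up along its axis.
- yellow_jar: yellow jar of glass grains with a yellow screw lid, closed and rigid, standing upright and loose: body 46 mm in diameter up to 46 mm, lid 42 mm in diameter from there to the top at 60 mm; about 120 g. Starts in the stock row on the table. Belongs on the black ring of the grey board. Origin: centre of its underside, z up along its axis.
- green_jar: green jar of glass grains with a green screw lid, closed and rigid, standing upright and loose: body 46 mm in diameter up to 46 mm, lid 42 mm in diameter from there to the top at 60 mm; about 120 g. Starts in the stock row on the table. Belongs on the black ring of the wooden board. Origin: centre of its underside, z up along its axis.
- red_jar: red jar of glass grains with a red screw lid, closed and rigid, standing upright and loose: body 46 mm in diameter up to 46 mm, lid 42 mm in diameter from there to the top at 60 mm; about 120 g. Starts in the stock row on the table. Spare stock, not part of either kit: leave it where it is. Origin: centre of its underside, z up along its axis.
- round_mould: round white plaster mould, a loose disc 60 mm in diameter and 30 mm high with a circle of small dark dots on top, about 100 g. Starts in the stock row on the table. Belongs on the felt pad of the grey board. Origin: centre of its underside, z up.
- square_mould: square white plaster mould, a loose block 56 mm by 56 mm (its x and y) and 30 mm high with four copper dots on top, about 110 g. Starts in the stock row on the table at any yaw; take it across two opposite faces. Belongs on the felt pad of the wooden board, turned any way. Origin: centre of its underside, x and y square to its faces, z up.
- oblong_mould: oblong white plaster mould, a loose block 74 mm by 40 mm and 30 mm high with a green stripe on top. Spare stock in the same row: leave it where it is. Origin: centre of its underside, x along its length.
- grey_board: grey flat kit board, fixed, 110 (its x) x 260 (its y) x 8 mm, no rim. Marks on top: blue square felt pad (70 mm) in the middle; white ring (58 mm outside, 42 inside) centred 78 mm from the middle along its +y; black ring, same size, 78 mm along its -y. Lies crosswise in front of the robot, yaw within 0.2 rad, left or right.  Origin: centre of underside; top at z = 8 mm.
- wood_board: brown wooden flat kit board, fixed, 110 (its x) x 260 (its y) x 8 mm, no rim. Marks on top: blue square felt pad (70 mm) in the middle; white ring (58 mm outside, 42 inside) centred 78 mm from the middle along its +y; black ring, same size, 78 mm along its -y. Lies crosswise in front of the robot, yaw within 0.2 rad, left or right. White ring stays empty. Origin: centre of underside; top at z = 8 mm.
- pliers: blue-handled pliers lying loose on the table beyond and between the boards, about 133 mm long, 66 mm wide and 14 mm high: leave them where they are. Origin: on the table on their centre line, 51 mm behind the tip of the jaws, x towards the jaws.

How it is judged:
By the outcome, as a careful person would: the job done as asked, in the order asked, and still so for the second after the job is handed in, with the robot touching nothing.
It also fails if it takes over 120 s, if anything falls off the work surface, if the arm or the gripper's body presses on something with over 40 N, if the wrist force passes 120 N, or if a joint passes its speed limit or range.

## Robot

A 6-joint arm with a two-finger parallel gripper is mounted at the origin on the work surface. World frame = base frame: x ahead of the robot, y to its left, z up, the work surface at z = 0. Lengths are in m, angles in rad, forces in N, time in s.
With the tool pointing down it reaches from about 0.25 to 0.725 m from the base axis. Payload 9.7 kg.
Tool frame: the origin (TCP) lies at the very end of the fingers, on their centre line; the grasp point (between the pads) lies arm.grasp_offset behind it (arm.grasp_offset is the distance from the TCP to the grasp point, in m); z points along the fingers, y is the direction in which the jaws open and shut (so a half turn about z gives the same grasp; the last joint's range is limited). The gripper opens to 85 mm and grips with 20 to 120 N. Pads are 22 mm wide; open, the fingers measure 114 mm over their backs; the gripper's body (76 mm by 85 mm) begins 54 mm behind the grasp point. The pads swing forward as they close: fully open they stand 13 mm farther back than shut.
Start: joints at [-1.236, 0.087, 0.176, 1.66, 0, 1.571], TCP at [0.181, -0.519, 0.231] pointing down, gripper open.
Joint ranges: [-3.13, 3.13], [-0.85, 1.81], [-1.15, 1.24], [-2.2, 2.28], [-1.44, 1.52], [-3.14, 3.14]. Speed limits (rad/s): [2.22, 2.22, 2.57, 3.14, 3.14, 3.14].

## Interface

Orientations are given as a 3x3 rotation matrix whose columns are the frame's x, y, z axes.
In Python, from workcell import arm gives the robot as it stands.
- The arm moves only by the tool apply_moves, never from a script. Its argument "deltas" is one flat list of numbers, 5 for each row, row after row: the shift along the world's x, y, z in mm, then the turn about the world's z in degrees, then the opening, from 0 (shut) to 1 (fully open). A call has 1 to 8 rows; each row shifts and turns the pose as measured when the row begins; what a row does not reach is not made up. A row lasts 1/8 s, in which the tool goes at most 62.5 mm and 10.7 degrees, less where a joint would pass 70% of its speed; a pose out of reach is approached as far as the arm can. A call is refused whole if a number of a shift passes 62.5 or a number of a turn 10.7, either way. A call with a gripper value outside its range is refused whole. The fingers move at their own pace and stop on an object; "newtons" is the grip in N (left out, the last holds). Time passes only in rows, so rows that do not move let the fingers close. It gives the time, the measured TCP pose, the force and the opening at its end, in the units of the state.
- arm.state(): the state, without advancing time (a new reading comes with each control period).
- arm.get_image(name): name is "scene" or "top"; returns the picture (384x512x3 uint8, red, green, blue); there is no depth.
- arm.camera_model(name): a dict with "K" (3x3 intrinsics, pixels), "distortion" ([k1, k2, p1, p2, k3] as OpenCV has them; the pictures are not rectified), "origin" and "attitude" of the camera in the world. Camera axes: x right, y up, looking along -z (the intrinsics and any distortion apply to the point x, -y, -z); pixel columns grow to the right and rows downward; lengths in m; the calibration is good to about 2 mm. A picture is of the moment at which its call begins. camera_model takes no time and is no camera call.
- arm.close_job(): hands the job in, once; it reports no verdict.
The state is a dict: "t": time; "qpos": joint angles; "qd": joint speeds; "tau": joint torques, N m; "eef_pos": TCP position; "orientation": TCP orientation; "contact_force": force on the tool from outside, world axes, zero at the start; "torque": the same for the moment, N m; "gripper_width": finger opening in m.
Only numpy, scipy, OpenCV 4.12 (cv2) and the standard library are available. Lean on these libraries where they do the work, as an engineer would, in place of code of your own. Each camera call takes 0.05 s, during which the arm holds its last target. There are 200 camera calls.

## Working session

There is one attempt and no reset: what is moved stays moved. The work goes in short steps, Python scripts to look and compute and a tool call to move; the robot and the scene stay as the last step left them, time stands still between calls to the robot, and variables do not carry over. Pictures are saved under pics/ and viewed, about 12 in all and at most 16, crops included, and the job is handed in when it is done.

Besides the shell and the picture viewer there is one more tool, called by a JSON object that holds its "method" and its "body". apply_moves: Moves the arm, as the interface text tells. Its arguments: {"type":"object","properties":{"deltas":{"type":"array"},"newtons":{"type":"number"}},"required":["deltas"]}

```bash
ls; mkdir -p pics; python3 - <<'E'
from workcell import arm
import cv2,numpy as np
print(arm.state()); print(arm.grasp_offset)
for n in("scene","top"):
    im=arm.get_image(n); cv2.imwrite(f"pics/{n}0.png",im[:,:,::-1]); np.save(f"pics/{n}0.npy",im)
    print(n,arm.camera_model(n))
E
```

```text
pics
{'t': 0.0, 'qpos': array([-1.23600782e+00,  8.74305733e-02,  1.75128525e-01,  1.65980183e+00,
       -6.27963044e-06,  1.57079391e+00]), 'qd': array([ 0.00030968, -0.00101374, -0.00096878,  0.00053022,  0.00056447,
       -0.00033593]), 'tau': array([ 6.83070375e-04, -5.20390427e+01,  4.64802718e+01,  1.63994957e-02,
        5.71796579e-05,  1.69467949e-06]), 'eef_pos': array([ 0.18063457, -0.51924338,  0.23059641]), 'orientation': array([[ 9.44479022e-01,  3.28571433e-01, -4.35551567e-04],
       [ 3.28571722e-01, -9.44478218e-01,  1.23289022e-03],
       [-6.27646154e-06, -1.30754888e-03, -9.99999145e-01]]), 'contact_force': array([0.73606499, 0.88458173, 0.68071262]), 'torque': array([ 0.00878596, -0.03669656,  0.04722315]), 'gripper_width': 0.08537176408514059}
0.0187
scene {'K': array([[492.85282063,   0.        , 249.98810218],
       [  0.        , 492.85282063, 189.43976746],
       [  0.        ,   0.        ,   1.        ]]), 'distortion': array([0.07321464, 0.        , 0.        , 0.        , 0.        ]), 'origin': array([ 1.27722326, -0.91252171,  0.85449411]), 'attitude': array([[ 0.76564113, -0.38925675,  0.51212581],
       [ 0.64287862,  0.43533222, -0.63023245],
       [ 0.02237737,  0.81176662,  0.58355309]])}
top {'K': array([[498.08030902,   0.        , 256.72322648],
       [  0.        , 498.08030902, 185.34479965],
       [  0.        ,   0.        ,   1.        ]]), 'distortion': array([-0.13354027,  0.        ,  0.        ,  0.        ,  0.        ]), 'origin': array([0.2763463 , 0.00351602, 1.36500751]), 'attitude': array([[ 0.04417168,  0.97848261, -0.20154563],
       [-0.99902323,  0.04350655, -0.00773094],
       [ 0.00120397,  0.20169026,  0.97944862]])}
```

View pics/top0.png

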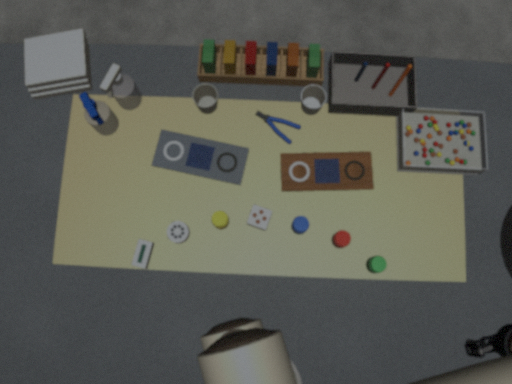

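View pics/scene0.png

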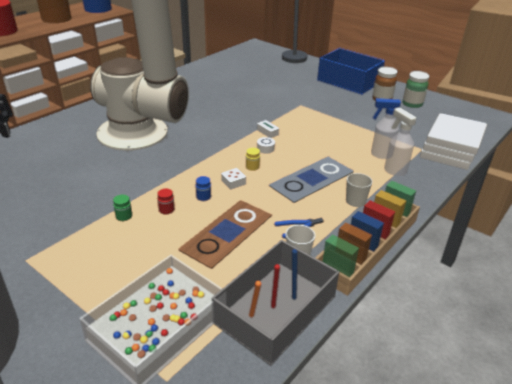

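```bash
cat > h.py <<'E'
import numpy as np,cv2
from workcell import arm
def ray(n,px):
    c=arm.camera_model(n)
    u=cv2.undistortPoints(np.array(px,float).reshape(-1,1,2),c["K"],c["distortion"]).reshape(-1,2)
    d=np.c_[u[:,0],-u[:,1],-np.ones(len(u))]@c["attitude"].T
    return c["origin"],d
def onplane(n,px,z):
    o,d=ray(n,px); return (o+d*((z-o[2])/d[:,2])[:,None])[:,:2]
def proj(n,P):
    c=arm.camera_model(n); p=(np.array(P,float).reshape(-1,3)-c["origin"])@c["attitude"]
    p=p*[1,-1,-1]
    return cv2.projectPoints(p,np.zeros(3),np.zeros(3),c["K"],c["distortion"])[0].reshape(-1,2)
def blobs(mask,amin,off=(0,0)):
    n,l,s,c=cv2.connectedComponentsWithStats(mask.astype(np.uint8))
    return [(l==i,s[i],c[i]) for i in range(1,n) if s[i][4]>=amin]
E
python3 - <<'E'
import cv2,numpy as np
from h import *
im=cv2.imread("pics/top0.png")
a=cv2.resize(im[125:195,145:380],None,fx=3.4,fy=3.4,interpolation=cv2.INTER_CUBIC)
b=cv2.resize(im[200:275,125:395],None,fx=2.96,fy=2.96,interpolation=cv2.INTER_CUBIC)
w=max(a.shape[1],b.shape[1]); p=lambda x:cv2.copyMakeBorder(x,0,0,0,w-x.shape[1],0)
cv2.imwrite("pics/crop1.png",np.vstack([p(a),p(b)]))
hsv=cv2.cvtColor(im,cv2.COLOR_BGR2HSV)
H,S,V=cv2.split(hsv)
roi=np.zeros_like(H,bool); roi[120:275,55:465]=1
for nm,m in dict(blue=(H>100)&(H<130)&(S>90),red=((H<6)|(H>174))&(S>150),green=(H>45)&(H<90)&(S>100),yellow=(H>24)&(H<34)&(S>150),white=(S<40)&(V>130),grey=(S<70)&(V>60)&(V<110)).items():
    for k,s,c in blobs(m&roi,15):
        z=.06 if nm in('blue','red','green','yellow') else .03
        print(nm,s,c.round(1),onplane("top",c,z).round(4))
for p in [(220,219),(259,217),(100,200),(300,180)]: print(p,hsv[p[1],p[0]])
E
```

```text
blue [ 97 120   6   4  18] [ 99.7 121.3] [[0.7077 0.4599]]
blue [267 120  33  23 174] [281.7 127.5] [[ 0.71   -0.0476]]
blue [449 131   9   4  24] [452.6 132.4] [[ 0.7207 -0.5279]]
blue [187 144  27  26 495] [199.7 156. ] [[0.6191 0.172 ]]
blue [316 160  22  22 417] [326.6 170.4] [[ 0.5945 -0.173 ]]
blue [293 217  15  16 195] [300.1 224.3] [[ 0.4452 -0.105 ]]
red [334 232  16  15 168] [341.6 238.3] [[ 0.4125 -0.2156]]
green [369 257  16  15 185] [376.8 263.9] [[ 0.3488 -0.3099]]
white [ 179  203  191   72 5676] [272.  252.7] [[ 0.3694 -0.0348]]
white [165 220  22  24 196] [175.3 230.6] [[0.4168 0.2281]]
white [174 229   7   6  28] [177.  231.2] [[0.4153 0.2234]]
white [314 231   8  10  21] [317.4 236.1] [[ 0.4191 -0.1551]]
white [130 238  22  30 279] [140.  252.7] [[0.3525 0.3193]]
grey [ 55 120  15 116 864] [ 59.4 159.1] [[0.6019 0.5752]]
grey [ 90 120  29  16 316] [105.8 126.6] [[0.7027 0.4506]]
grey [263 120  38  25 133] [282.4 128.9] [[ 0.716  -0.0509]]
grey [396 120  69 101 782] [423.2 161.4] [[ 0.6405 -0.4502]]
grey [423 120  11   9  30] [428.2 123.4] [[ 0.754  -0.4686]]
grey [
[... 548 characters left out ...]
444 157   7   8  24] [446.1 160. ] [[ 0.6477 -0.5173]]
grey [314 158  27  26 135] [326.5 172. ] [[ 0.5972 -0.1766]]
grey [299 165   8  14  21] [303.5 172.1] [[ 0.5939 -0.1131]]
grey [330 190  18   1  18] [338.5 190. ] [[ 0.548  -0.2105]]
grey [291 222  15  13  36] [295.7 230. ] [[ 0.433  -0.0961]]
grey [171 225  13  13  65] [176.9 231.2] [[0.4152 0.2236]]
grey [182 232   8  11  17] [186.2 237.3] [[0.4001 0.1971]]
grey [  55  243  188   32 1109] [120.2 270. ] [[0.3034 0.3695]]
grey [138 245   8  18  54] [141.3 252.9] [[0.3522 0.3156]]
grey [366 257   9  17  34] [368.8 265.5] [[ 0.3456 -0.2953]]
(220, 219) [ 32 138 139]
(259, 217) [ 90   7 140]
(100, 200) [ 29  58 133]
(300, 180) [ 30   2 127]
```

View pics/crop1.png

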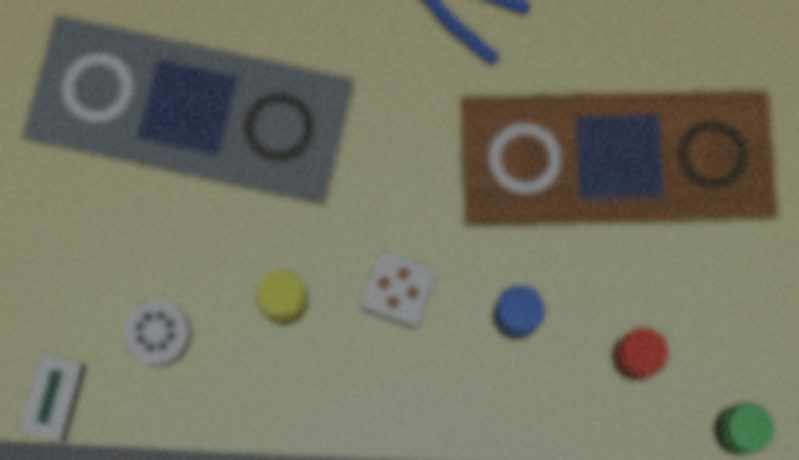

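Pictures show: stock row left to right: oblong (140,253), round (177,231), yellow (220,219), square (259,217), blue (300,224), red (342,238), green (377,264). Grey board is on the left at about (200,157) and the wooden one on the right at (327,171), each with its white ring on the left (+y) side.

```bash
cat > meas.py <<'E'
from h import *
def masks(im):
    hsv=cv2.cvtColor(cv2.GaussianBlur(im,(3,3),0.8),cv2.COLOR_RGB2HSV); H,S,V=[x.astype(int) for x in cv2.split(hsv)]
    return dict(blue=(H>100)&(H<130)&(S>90),red=((H<6)|(H>174))&(S>150),green=(H>45)&(H<90)&(S>100),yellow=(H>25)&(H<36)&(S>110),white=(S<32)&(V>115),copper=((H<15)|(H>170))&(S>50)),(H,S,V)
def near(n,m,P,r,amin=15):
    c=proj(n,P)[0]; b=[x for x in blobs(m,amin) if np.hypot(*(x[2]-c))<r]
    return max(b,key=lambda x:x[1][4]) if b else None
E
cat > a.py <<'E'
from meas import *
im=np.load("pics/top0.npy"); M,(H,S,V)=masks(im)
def box(cx,cy,r):
    k=np.zeros(H.shape,bool);k[cy-r:cy+r+1,cx-r:cx+r+1]=1;return k
for n,c in dict(yellow=(220,219),blue=(300,224),red=(342,238),green=(377,264)).items():
    for k,s,cc in blobs(M[n]&box(*c,14),60):
        cnt=cv2.findContours(k.astype(np.uint8),0,1)[0][0]; (x,y),r=cv2.minEnclosingCircle(cnt)
        print(n,s,cc.round(2),onplane("top",[cc,(x,y)],.06).round(4).tolist(),r)
def hull(m):
    b=max(blobs(m,30),key=lambda x:x[1][4]); c=cv2.findContours(b[0].astype(np.uint8),0,1)[0][0]; return cv2.convexHull(c)
for n,c,r in(("round",(177,231),17),("square",(259,217),17)):
    h=hull(M["white"]&box(*c,r)).reshape(-1,2)
    w=onplane("top",h,.03).astype(np.float32)*1000
    print(n,cv2.minAreaRect(w),cv2.minEnclosingCircle(w))
    mm=cv2.moments(w.reshape(-1,1,2)); print(mm["m10"]/mm["m00"],mm["m01"]/mm["m00"])
k=M["copper"]&box(259,217,9); ys,xs=np.nonzero(k); print("copper",len(xs),onplane("top",[(xs.mean(),ys.mean())],.03))
for k,s,cc in blobs(k,3): print(s[4],onplane("top",cc,.03))
rx=box(259,217,13); 
for n,felt,wr,br in(("grey",(200,156),(174,151),(227,162)),("wood",(327,170),(299,172),(355,171))):
    h=hull(M["blue"]&box(*felt,18)).reshape(-1,2); w=onplane("top",h,.008).astype(np.float32)*1000
    print(n,"felt",cv2.minAreaRect(w))
    for nm,q in(("wr",wr),("br",br)):
        b=box(*q,13); med=np.median(V[b]); d=(V-med) if nm=="wr" else (med-V)
        k=b&(d>.5*np.percentile(d[b],97)); h=hull(k); (x,y),(a1,a2),_=cv2.fitEllipse(h)
        w=onplane("top",h.reshape(-1,2),.008).astype(np.float32)*1000
        print(nm,onplane("top",(x,y),.008),(a1,a2),cv2.minEnclosingCircle(w))
E
python3 a.py
```

```text
yellow [212 212  16  16 197] [219.78 219.17] [[0.4494, 0.1073], [0.449, 0.108]] 8.095780372619629
blue [293 217  15  16 190] [300.07 224.23] [[0.4454, -0.105], [0.4447, -0.1062]] 7.905794143676758
red [334 232  15  14 161] [341.34 238.39] [[0.4124, -0.215], [0.4137, -0.2144]] 7.443411350250244
green [370 257  15  14 171] [376.9  263.85] [[0.349, -0.3101], [0.3481, -0.3098]] 7.526113033294678
round ((415.74700927734375, 224.4042510986328), (57.85406494140625, 61.006839752197266), 59.83847427368164) ((414.7840576171875, 222.3023223876953), 31.738012313842773)
415.34871609816236 223.2682980466842
square ((464.6065673828125, 3.8847007751464844), (59.86770248413086, 61.161773681640625), 73.87162780761719) ((464.2257080078125, 4.132617473602295), 38.97107696533203)
464.5329867361352 3.7651447019229325
copper 17 [[0.46555897 0.0029984 ]]
4 [[0.47925935 0.00064027]]
4 [[0.47034376 0.0165048 ]]
5 [[ 0.46194083 -0.00956605]]
4 [[0.45164927 0.00756026]]
grey felt ((632.7939453125, 178.17822265625), (63.21843338012695, 64.35218048095703), 80.50900268554688)
wr [[0.6462413  0.25518871]] (19.73706817626953, 20.91693115234375) ((646.704833984375, 255.16204833984375), 30.066814422607422)
br [[0.61884103 0.10178209]] (20.389720916748047, 20.557369232177734) ((618.7853393554688, 102.03150177001953), 29.830310821533203)
wood felt ((606.97216796875, -180.6047821044922), (54.85141372680664, 56.7702522277832), 2.5705246925354004)
wr [[ 0.60200039 -0.10248957]] (20.104385375976562, 20.98566246032715) ((602.194091796875, -102.67547607421875), 29.750986099243164)
br [[ 0.6110957  -0.25765817]] (19.421873092651367, 20.421598434448242) ((611.0986938476562, -257.8857727050781), 29.06137466430664)
```

{"method": "apply_moves", "body": {"deltas": [10,50,-10,6,1,15,58,-10,6,1,18,58,-10,6,1,18,58,-10,6,1,18,58,-10,6,1,18,58,-10,6,1,18,58,-10,6,1,18,58,-10,6,1], "newtons": 40}}

```text
t: 1.1
eef_pos: [0.312, -0.0566, 0.1452]
orientation: [[0.372, 0.928, -0.002], [0.928, -0.372, 0.002], [0.001, -0.003, -1.0]]
contact_force: [1.7, -0.8, 0.7]
gripper_width: 0.0855
```

{"method": "apply_moves", "body": {"deltas": [18,55,-8,4,1,20,58,-8,4,1,20,58,-8,3,1,20,55,-8,0,1,16,35,0,0,1,8,15,0,0,1,0,0,0,0,1,0,0,0,0,1]}}

```text
t: 2.1
eef_pos: [0.4124, 0.2302, 0.1096]
orientation: [[0.171, 0.985, -0.003], [0.985, -0.171, -0.0], [-0.001, -0.003, -1.0]]
contact_force: [-0.4, 0.3, -0.3]
gripper_width: 0.0851
```

{"method": "apply_moves", "body": {"deltas": [3,-7,0,0,1,0,0,-35,0,1,0,0,-35,0,1,0,0,-25,0,1,0,0,-10,0,1,0,0,0,0,1,0,0,0,0,1]}}

```text
t: 2.98
eef_pos: [0.417, 0.2175, 0.0055]
orientation: [[0.178, 0.984, 0.002], [0.984, -0.178, 0.002], [0.002, 0.002, -1.0]]
contact_force: [-0.1, 0.7, -0.0]
gripper_width: 0.0852
```

{"method": "apply_moves", "body": {"deltas": [-1.5,5.5,-2,0,1,0,0,0,0,1,0,0,0,0,0,0,0,0,0,0,0,0,0,0,0,0,0,0,0,0,0,0,0,0,0,0,0,0,0,0]}}

```text
t: 3.98
eef_pos: [0.4166, 0.2243, 0.0057]
orientation: [[0.177, 0.984, 0.005], [0.984, -0.177, 0.003], [0.004, 0.005, -1.0]]
contact_force: [0.3, 0.4, 0.6]
gripper_width: 0.0583
```

{"method": "apply_moves", "body": {"deltas": [0,0,20,0,0,0,0,35,0,0,10,-3,30,0,0,40,-8,15,0,0,50,-10,0,0,0,50,-10,0,0,0,35,-8,0,0,0,20,-4,0,0,0]}}

```text
t: 4.97
eef_pos: [0.6258, 0.1791, 0.1073]
orientation: [[0.175, 0.985, 0.004], [0.985, -0.175, 0.002], [0.003, 0.003, -1.0]]
contact_force: [0.6, 0.1, -0.8]
gripper_width: 0.0587
```

{"method": "apply_moves", "body": {"deltas": [0,0,0,0,0,0,0,0,0,0]}}

```text
t: 5.22
eef_pos: [0.6258, 0.1786, 0.1058]
orientation: [[0.176, 0.984, 0.001], [0.984, -0.176, 0.002], [0.002, 0.001, -1.0]]
contact_force: [0.0, -0.5, -0.9]
gripper_width: 0.0586
```

{"method": "apply_moves", "body": {"deltas": [7,1,-30,0,0,0,0,-30,0,0,0,0,-20,0,0,0,0,-4,0,0,0,0,0,0,0,0,0,0,0,0]}}

```text
t: 5.98
eef_pos: [0.6295, 0.1818, 0.0236]
orientation: [[0.173, 0.985, 0.004], [0.985, -0.173, 0.003], [0.003, 0.004, -1.0]]
contact_force: [0.1, 0.6, -1.1]
gripper_width: 0.0586
```

{"method": "apply_moves", "body": {"deltas": [3,-2.4,-3,0,0,0,0,-3,0,0,0,0,0,0,0]}}

```text
t: 6.35
eef_pos: [0.6335, 0.1794, 0.0189]
orientation: [[0.173, 0.985, 0.007], [0.985, -0.173, 0.003], [0.005, 0.006, -1.0]]
contact_force: [-0.9, -0.2, 0.1]
gripper_width: 0.0585
```

{"method": "apply_moves", "body": {"deltas": [-0.5,0,-3,0,0,0,0,-2,0,0,0,0,0,0,0]}}

```text
t: 6.72
eef_pos: [0.6331, 0.1794, 0.0138]
orientation: [[0.173, 0.985, 0.007], [0.985, -0.173, 0.004], [0.005, 0.006, -1.0]]
contact_force: [-0.2, -0.4, 2.0]
gripper_width: 0.0587
```

{"method": "apply_moves", "body": {"deltas": [0,0,0,0,1,0,0,0,0,1,0,0,0,0,1,0,0,0,0,1,0,0,20,0,1,0,0,40,0,1,-10,-15,35,0,1,-30,-45,10,0,1]}}

```text
t: 7.72
eef_pos: [0.593, 0.1203, 0.1249]
orientation: [[0.17, 0.985, 0.008], [0.985, -0.17, 0.004], [0.005, 0.008, -1.0]]
contact_force: [0.2, -0.5, -0.1]
gripper_width: 0.0855
```

{"method": "apply_moves", "body": {"deltas": [-36,-50,0,0,1,-36,-50,0,0,1,-36,-50,0,0,1,-25,-40,0,0,1,-12,-20,0,0,1,0,0,0,0,1,0,0,0,0,1]}}

```text
t: 8.6
eef_pos: [0.4447, -0.0965, 0.1383]
orientation: [[0.172, 0.985, 0.026], [0.985, -0.172, 0.002], [0.006, 0.025, -1.0]]
contact_force: [0.4, -0.2, 0.5]
gripper_width: 0.0854
```

```bash
cat > look.py <<'E'
import sys
from meas import *
n=sys.argv[1]; im=arm.get_image("top"); np.save(f"pics/{n}.npy",im); cv2.imwrite(f"pics/{n}.png",im[:,:,::-1])
sc=arm.get_image("scene"); np.save(f"pics/{n}s.npy",sc); cv2.imwrite(f"pics/{n}s.png",sc[:,:,::-1])
a=cv2.resize(im[120:280,125:400],None,fx=2.9,fy=2.9,interpolation=cv2.INTER_CUBIC)[:,:,::-1]
cv2.imwrite(f"pics/{n}c.png",a); print(arm.state()["eef_pos"])
E
python3 look.py p1
```

```text
[ 0.44479331 -0.09613318  0.13781747]
```

View pics/p1c.png

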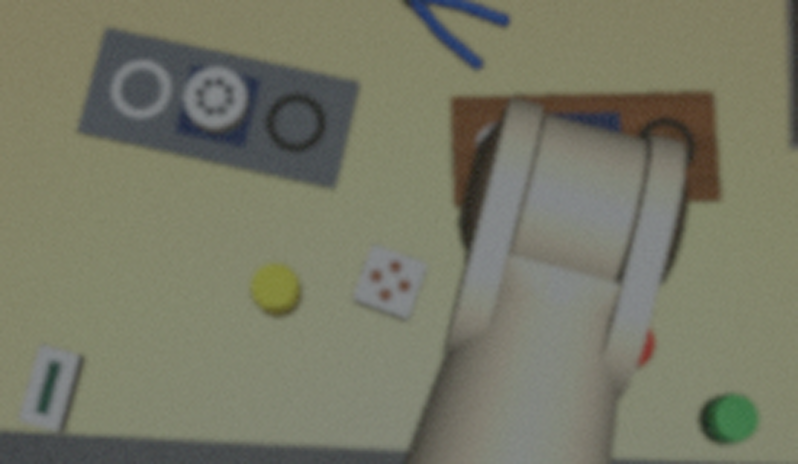

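```bash
cat > chk.py <<'E'
import sys
from meas import *
n=sys.argv[1]; im=np.load(f"pics/{n}.npy"); M,_=masks(im)
T=dict(round=("white",(.6327,.1784),.038),square=("white",(.6065,-.1801),.038),blue=("blue",(.6462,.2552),.068),yellow=("yellow",(.6188,.102),.068),green=("green",(.6111,-.2577),.068))
for a in sys.argv[2:]:
    c,t,z=T[a]; p=proj("top",[*t,z])[0].round().astype(int); k=np.zeros(im.shape[:2],bool); r=13 if z>.05 else 17
    k[p[1]-r:p[1]+r+1,p[0]-r:p[0]+r+1]=1
    b=max(blobs(M[c]&k,30),key=lambda x:x[1][4]); h=cv2.convexHull(cv2.findContours(b[0].astype(np.uint8),0,1)[0][0]).reshape(-1,2)
    w=onplane("top",h,z).astype(np.float32)*1000; mm=cv2.moments(w.reshape(-1,1,2))
    print(a,np.round([mm["m10"]/mm["m00"]-t[0]*1000,mm["m01"]/mm["m00"]-t[1]*1000],1),"centroid err",cv2.minAreaRect(w))
s=arm.state(); print(s["eef_pos"].round(4),s["orientation"].round(3).tolist(),s["qpos"].round(3))
E
python3 chk.py p1 round
```

```text
round [0.9 0. ] centroid err ((633.5430908203125, 178.7736053466797), (51.54149627685547, 53.06686782836914), 2.4614317417144775)
[ 0.4448 -0.0961  0.1378] [[0.171, 0.985, 0.025], [0.985, -0.171, 0.002], [0.006, 0.024, -1.0]] [-0.217 -0.18  -0.262  1.465  0.007  1.526]
```

{"method": "apply_moves", "body": {"deltas": [0.5,-9,-10,0,1,0,0,-30,0,1,0,0,-30,0,1,0,0,-25,0,1,0,0,-10,0,1,0,0,0,0,1,0,0,0,0,1]}}

```text
t: 9.57
eef_pos: [0.4463, -0.1044, 0.0271]
orientation: [[0.166, 0.986, 0.023], [0.986, -0.166, 0.002], [0.006, 0.022, -1.0]]
contact_force: [0.1, -0.7, 0.4]
gripper_width: 0.0853
```

{"method": "apply_moves", "body": {"deltas": [-1,-0.8,-12,0,1,0,0,-5,0,1,0,0,0,0,1,0,0,0,0,0,0,0,0,0,0,0,0,0,0,0,0,0,0,0,0,0,0,0,0,0]}}

```text
t: 10.58
eef_pos: [0.4465, -0.1056, 0.0112]
orientation: [[0.166, 0.986, 0.026], [0.986, -0.166, 0.001], [0.006, 0.025, -1.0]]
contact_force: [0.0, -0.2, -0.9]
gripper_width: 0.0449
```

{"method": "apply_moves", "body": {"deltas": [0,0,0,0,0,0,0,0,0,0]}}

```text
t: 10.82
eef_pos: [0.4465, -0.1056, 0.0112]
orientation: [[0.166, 0.986, 0.026], [0.986, -0.166, 0.001], [0.006, 0.025, -1.0]]
contact_force: [0.2, -0.3, 0.3]
gripper_width: 0.0448
```

{"method": "apply_moves", "body": {"deltas": [0,0,20,0,0,0,0,35,0,0,5,5,35,0,0,10,25,15,0,0,18,35,0,0,0,22,40,0,0,0,22,40,0,0,0,22,40,0,0,0]}}

```text
t: 11.82
eef_pos: [0.5462, 0.0831, 0.1184]
orientation: [[0.171, 0.985, 0.025], [0.985, -0.171, 0.002], [0.006, 0.024, -1.0]]
contact_force: [-0.0, -0.6, -1.4]
gripper_width: 0.0455
```

{"method": "apply_moves", "body": {"deltas": [22,40,0,0,0,22,40,0,0,0,22,35,0,0,0,15,25,0,0,0,5,10,0,0,0,0,0,0,0,0,0,0,0,0,0]}}

```text
t: 12.7
eef_pos: [0.6339, 0.2399, 0.1145]
orientation: [[0.168, 0.985, 0.021], [0.986, -0.168, -0.0], [0.003, 0.02, -1.0]]
contact_force: [-0.2, 1.1, -2.1]
gripper_width: 0.0449
```

{"method": "apply_moves", "body": {"deltas": [6,7,-25,0,0,6,6,-25,0,0,0,0,-20,0,0,0,0,-10,0,0,0,0,0,0,0,0,0,0,0,0]}}

```text
t: 13.45
eef_pos: [0.6459, 0.248, 0.0367]
orientation: [[0.174, 0.985, 0.025], [0.985, -0.174, 0.001], [0.005, 0.024, -1.0]]
contact_force: [-0.7, 0.3, -0.3]
gripper_width: 0.0453
```

{"method": "apply_moves", "body": {"deltas": [0.5,6.5,-8,0,0,0,0,-4,0,0,0,0,0,0,0,0,0,0,0,0]}}

```text
t: 13.95
eef_pos: [0.6471, 0.2554, 0.0256]
orientation: [[0.173, 0.984, 0.027], [0.985, -0.174, 0.002], [0.006, 0.026, -1.0]]
contact_force: [-0.3, -0.5, -1.0]
gripper_width: 0.045
```

{"method": "apply_moves", "body": {"deltas": [0,-0.5,-3,0,0,0,0,-2.5,0,0,0,0,-0.5,0,0,0,0,0,0,0]}}

```text
t: 14.45
eef_pos: [0.6472, 0.2548, 0.0193]
orientation: [[0.174, 0.984, 0.027], [0.985, -0.174, 0.002], [0.006, 0.026, -1.0]]
contact_force: [-0.1, 0.4, -0.1]
gripper_width: 0.0448
```

{"method": "apply_moves", "body": {"deltas": [0,0,-1,0,0,0,0,0,0,0]}}

```text
t: 14.7
eef_pos: [0.6474, 0.2549, 0.0195]
orientation: [[0.173, 0.984, 0.028], [0.985, -0.174, 0.002], [0.007, 0.027, -1.0]]
contact_force: [-0.6, 0.5, -2.0]
gripper_width: 0.0448
```

{"method": "apply_moves", "body": {"deltas": [0,0,-1.5,0,0,0,0,0,0,0,0,0,0,0,0]}}

```text
t: 15.08
eef_pos: [0.6477, 0.2551, 0.0194]
orientation: [[0.173, 0.984, 0.029], [0.985, -0.174, 0.003], [0.008, 0.028, -1.0]]
contact_force: [-0.7, -0.2, 0.5]
gripper_width: 0.0453
```

{"method": "apply_moves", "body": {"deltas": [0,0,0,0,1,0,0,0,0,1,0,0,0,0,1,0,0,0,0,1,0,0,15,0,1,0,0,30,0,1,0,0,35,0,1,-10,-8,20,0,1]}}

```text
t: 16.08
eef_pos: [0.6367, 0.2467, 0.1226]
orientation: [[0.173, 0.985, 0.027], [0.985, -0.173, 0.002], [0.007, 0.027, -1.0]]
contact_force: [0.1, 0.4, 0.6]
gripper_width: 0.0856
```

{"method": "apply_moves", "body": {"deltas": [-20,-15,0,0,1,-30,-22,0,0,1,-35,-26,0,0,1,-35,-26,0,0,1,-30,-22,0,0,1,-15,-11,0,0,1,0,0,0,0,1,0,0,0,0,1]}}

```text
t: 17.08
eef_pos: [0.4632, 0.1187, 0.1275]
orientation: [[0.174, 0.984, 0.034], [0.985, -0.174, 0.004], [0.009, 0.033, -0.999]]
contact_force: [1.0, -0.1, 0.4]
gripper_width: 0.0856
```

```bash
python3 look.py p2; python3 chk.py p2 round blue
```

```text
[0.46338999 0.11892014 0.12723683]
round [-25.4  -7.7] centroid err ((610.8262939453125, 175.58847045898438), (51.12119674682617, 94.32320404052734), 2.491607427597046)
blue [-0.4 -4. ] centroid err ((646.1775512695312, 251.52169799804688), (43.07328414916992, 43.8499870300293), 4.519397735595703)
[0.4634 0.1189 0.1272] [[0.174, 0.984, 0.034], [0.985, -0.174, 0.003], [0.009, 0.033, -0.999]] [ 0.254 -0.133 -0.241  1.429 -0.005  2.   ]
```

View pics/p2c.png

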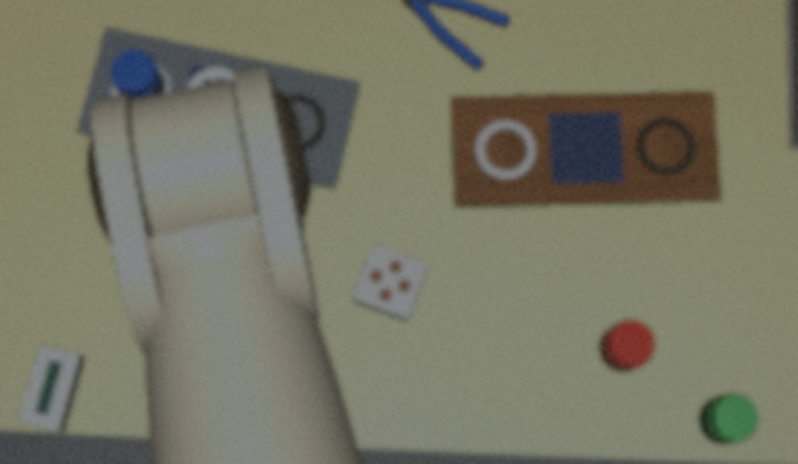

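```bash
cat > ov.py <<'E'
import sys
from meas import *
n=sys.argv[1]; x,y=map(float,sys.argv[2:4]); out=[]
for cam,f in(("top",n),("scene",n+"s")):
    im=cv2.imread(f"pics/{f}.png"); c=proj(cam,[x,y,.04])[0].round().astype(int); r=28; s=12
    a=cv2.resize(im[c[1]-r:c[1]+r,c[0]-r:c[0]+r],None,fx=s,fy=s,interpolation=cv2.INTER_CUBIC)
    a=cv2.convertScaleAbs(a,alpha=1.4)
    t=np.linspace(0,2*np.pi,60)
    for R,z,col in((.029,.008,(255,255,255)),(.021,.068,(0,255,255))):
        p=proj(cam,np.c_[x+R*np.cos(t),y+R*np.sin(t),0*t+z]); p=((p-c+r+.5)*s).astype(np.int32)
        cv2.polylines(a,[p],1,col,1)
    out.append(cv2.resize(a,(400,400)))
cv2.imwrite(f"pics/{n}_ov.png",np.hstack(out))
E
python3 ov.py p2 .6462 .2552
```

```text
(no output)
```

View pics/p2_ov.png

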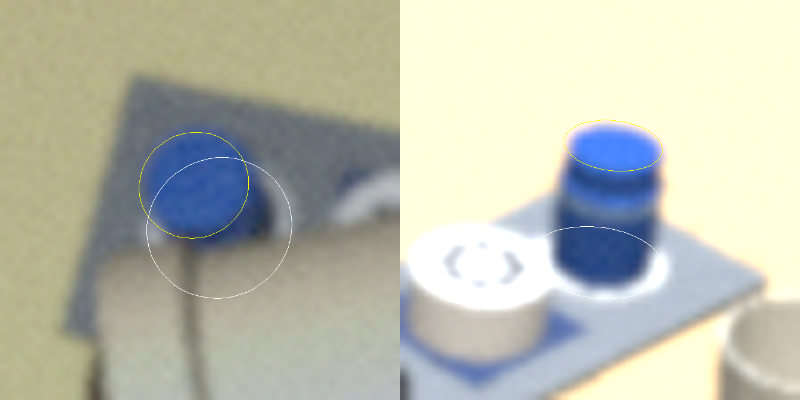

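```bash
cat > lid.py <<'E'
import sys
from meas import *
def lid(n,c,x,y,z,cam="top"):
    im=np.load(f"pics/{n}.npy"); M,(H,S,V)=masks(im)
    p=proj(cam,[x,y,z])[0].round().astype(int); r=14; k=np.zeros(V.shape,bool); k[p[1]-r:p[1]+r+1,p[0]-r:p[0]+r+1]=1
    k&=M[c]; b=max(blobs(k,30),key=lambda q:q[1][4])[0]
    vmax=np.percentile(V[b],75); b&=V>.72*vmax
    b=max(blobs(b,20),key=lambda q:q[1][4])[0]
    cnt=cv2.findContours(b.astype(np.uint8),0,1)[0][0]
    w=onplane(cam,cnt.reshape(-1,2),z)*1000
    m=cv2.moments(b.astype(np.uint8),True); c0=onplane(cam,(m["m10"]/m["m00"],m["m01"]/m["m00"]),z)[0]*1000
    (ex,ey),ax,_=cv2.fitEllipse(cnt)
    return c0.round(1),(onplane(cam,(ex,ey),z)[0]*1000).round(1),"extent",np.ptp(w,axis=0).round(1),"area",b.sum()
if __name__=="__main__":
    for a in sys.argv[1:]:
        n,c,x,y,z,cam=a.split(","); print(n,c,cam,*lid(n,c,float(x),float(y),float(z),cam))
E
for c in yellow,.449,.107 blue,.445,-.105 red,.413,-.215 green,.349,-.31; do python3 lid.py top0,$c,.06,top scene0,$c,.06,scene; done; python3 lid.py p2,blue,.646,.255,.068,top p2s,blue,.646,.255,.068,scene
```

```text
top0 yellow top [449.9 107.5] [449.9 107.5] extent [40.4 40.2] area 192
scene0 yellow scene [454.8 108. ] [454.9 108. ] extent [40.5 42. ] area 76
top0 blue top [ 446.2 -105.6] [ 446.1 -105.6] extent [40.  37.3] area 180
scene0 blue scene [ 452.1 -109.9] [ 452.1 -109.9] extent [37.  38.3] area 82
top0 red top [ 412.6 -215.5] [ 412.5 -215.4] extent [34.8 34.6] area 156
scene0 red scene [ 416.8 -220.8] [ 416.7 -220.7] extent [37.3 38.2] area 95
top0 green top [ 349.4 -311.4] [ 349.4 -311.4] extent [34.3 34.7] area 158
scene0 green scene [ 352.7 -316.4] [ 352.6 -316.4] extent [39.1 40.1] area 113
p2 blue top [647.3 252.9] [647.3 252.8] extent [40.2 44.5] area 194
p2s blue scene [651.1 249. ] [650.9 249.1] extent [36.4 38.2] area 69
```

{"method": "apply_moves", "body": {"deltas": [-7,-6,-15,0,1,-6,-5,-25,0,1,0,0,-30,0,1,0,0,-25,0,1,0,0,-10,0,1,0,0,0,0,1,0,0,0,0,1]}}

```text
t: 18.05
eef_pos: [0.4529, 0.1099, 0.0196]
orientation: [[0.171, 0.985, 0.033], [0.985, -0.171, 0.004], [0.009, 0.032, -0.999]]
contact_force: [0.0, 0.9, 0.2]
gripper_width: 0.0853
```

{"method": "apply_moves", "body": {"deltas": [-3,-2.4,-8,0,1,0,0,0,0,1,0,0,0,0,1,0,0,0,0,0,0,0,0,0,0,0,0,0,0,0,0,0,0,0,0,0,0,0,0,0]}}

```text
t: 19.05
eef_pos: [0.4509, 0.1076, 0.0136]
orientation: [[0.171, 0.985, 0.037], [0.985, -0.171, 0.004], [0.011, 0.035, -0.999]]
contact_force: [-1.1, 0.3, 0.1]
gripper_width: 0.0452
```

{"method": "apply_moves", "body": {"deltas": [0,0,0,0,0,0,0,0,0,0]}}

```text
t: 19.3
eef_pos: [0.4509, 0.1076, 0.0136]
orientation: [[0.171, 0.985, 0.037], [0.985, -0.171, 0.004], [0.011, 0.035, -0.999]]
contact_force: [-0.9, -0.1, 1.7]
gripper_width: 0.0451
```

{"method": "apply_moves", "body": {"deltas": [0,0,20,0,0,0,0,35,0,0,5,0,35,0,0,15,0,10,0,0,30,-1,0,0,0,35,-1,0,0,0,35,-1,0,0,0,30,-1,0,0,0]}}

```text
t: 20.3
eef_pos: [0.6033, 0.1034, 0.1153]
orientation: [[0.17, 0.985, 0.036], [0.985, -0.171, 0.004], [0.01, 0.034, -0.999]]
contact_force: [0.1, 0.1, -0.7]
gripper_width: 0.0453
```

{"method": "apply_moves", "body": {"deltas": [10,0,0,0,0,0,0,-20,0,0,0,0,-30,0,0,0,0,-20,0,0,0,0,0,0,0,0,0,0,0,0]}}

```text
t: 21.05
eef_pos: [0.6125, 0.1034, 0.0426]
orientation: [[0.171, 0.985, 0.032], [0.985, -0.171, 0.004], [0.009, 0.031, -0.999]]
contact_force: [-0.4, -0.3, -1.7]
gripper_width: 0.0452
```

{"method": "apply_moves", "body": {"deltas": [6,-1.4,-10,0,0,0,0,-6,0,0,0,0,0,0,0,0,0,0,0,0]}}

```text
t: 21.55
eef_pos: [0.6198, 0.1021, 0.0276]
orientation: [[0.171, 0.985, 0.035], [0.985, -0.171, 0.004], [0.01, 0.034, -0.999]]
contact_force: [-1.4, 1.0, -0.9]
gripper_width: 0.0449
```

{"method": "apply_moves", "body": {"deltas": [-0.8,0,-3,0,0,0,0,-2.5,0,0,0,0,0,0,0,0,0,0,0,0]}}

```text
t: 22.05
eef_pos: [0.619, 0.1022, 0.0221]
orientation: [[0.17, 0.985, 0.036], [0.985, -0.171, 0.004], [0.01, 0.034, -0.999]]
contact_force: [0.1, -0.2, -0.5]
gripper_width: 0.0451
```

{"method": "apply_moves", "body": {"deltas": [-0.5,0,-1.5,0,0,0,0,0,0,0]}}

```text
t: 22.3
eef_pos: [0.6191, 0.1022, 0.0219]
orientation: [[0.17, 0.985, 0.038], [0.985, -0.171, 0.004], [0.011, 0.036, -0.999]]
contact_force: [-0.2, -0.4, -1.7]
gripper_width: 0.0451
```

{"method": "apply_moves", "body": {"deltas": [0,0,0,0,1,0,0,0,0,1,0,0,0,0,1,0,0,0,0,1,0,0,15,0,1,0,0,30,0,1,0,0,35,0,1,0,0,20,5,1]}}

```text
t: 23.3
eef_pos: [0.6181, 0.1021, 0.1262]
orientation: [[0.082, 0.996, 0.036], [0.997, -0.083, 0.007], [0.01, 0.035, -0.999]]
contact_force: [-0.1, -0.2, -0.7]
gripper_width: 0.0854
```

{"method": "apply_moves", "body": {"deltas": [-12,-8,0,10,1,-12,-8,0,10,1,-12,-8,0,10,1,-12,-8,0,10,1,-12,-8,0,10,1,-12,-8,0,10,1,-12,-8,0,10,1,-12,-8,0,10,1]}}

```text
t: 24.3
eef_pos: [0.5221, 0.0371, 0.1394]
orientation: [[-0.978, 0.208, 0.005], [0.208, 0.977, 0.046], [0.004, 0.046, -0.999]]
contact_force: [0.8, -0.5, 0.7]
gripper_width: 0.0851
```

{"method": "apply_moves", "body": {"deltas": [-12,-8,0,10,1,-12,-8,0,10,1,-12,-8,0,10,1,-12,-8,0,10,1,-10,-6,0,10,1,0,0,0,10,1,0,0,0,10,1,0,0,0,10,1]}}

```text
t: 25.3
eef_pos: [0.4629, -0.0029, 0.1502]
orientation: [[-0.332, -0.943, -0.037], [-0.943, 0.331, 0.017], [-0.004, 0.04, -0.999]]
contact_force: [-0.2, 0.4, -0.2]
gripper_width: 0.0856
```

```bash
python3 look.py p3; python3 lid.py p3,yellow,.619,.102,.068,top p3,blue,.646,.255,.068,top; python3 chk.py p3 round; python3 -c "
from workcell import arm;import numpy as np;R=arm.state()['orientation'];print(np.degrees(np.arctan2(R[1,1],R[0,1])))"
```

```text
[ 0.46301271 -0.00281014  0.15014338]
p3 yellow top [617.4 104.3] [617.4 104.2] extent [39.5 35.5] area 176
p3 blue top [647.5 253.1] [647.5 253.1] extent [40.2 42. ] area 191
round [1.3 0.1] centroid err ((634.8853149414062, 178.90878295898438), (54.69316101074219, 52.75338363647461), 3.7585504055023193)
[ 0.463  -0.0028  0.1501] [[-0.335, -0.942, -0.037], [-0.942, 0.335, 0.017], [-0.004, 0.04, -0.999]] [-0.016 -0.098 -0.166  1.54   0.017 -1.246]
160.43832118115375
```

```bash
python3 ov.py p3 .6188 .102; cp pics/p3_ov.png pics/p3y.png; python3 ov.py p3 .6462 .2552; python3 -c "
import cv2,numpy as np
cv2.imwrite('pics/p3both.png',cv2.resize(np.vstack([cv2.imread('pics/p3y.png'),cv2.imread('pics/p3_ov.png')]),(600,600)))"
```

```text
(no output)
```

View pics/p3both.png

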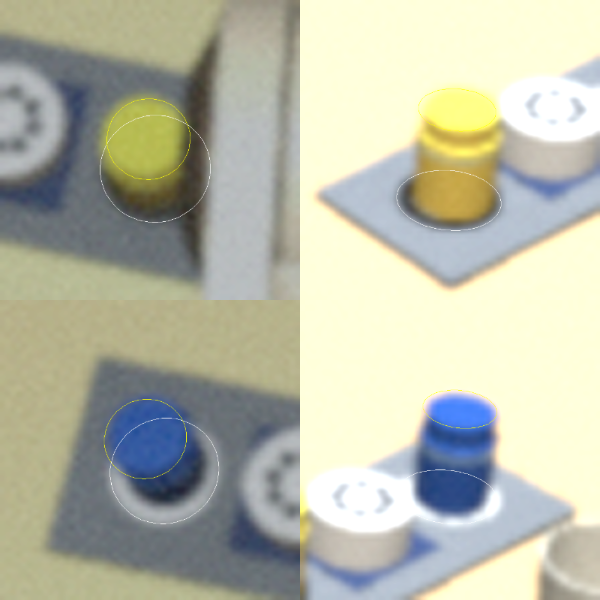

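Overlay: both jars stand on their rings with the lids within ~2 mm of the predicted circles (yellow lid at about (148,138), blue lid at (145,438) in the crop). Next: square mould.

{"method": "apply_moves", "body": {"deltas": [2,6,-20,3.5,1,0,0,-30,0,1,0,0,-30,0,1,0,0,-30,0,1,0,0,-15,0,1,0,0,0,0,1,0,0,0,0,1]}}

```text
t: 26.28
eef_pos: [0.4672, 0.0034, 0.0278]
orientation: [[-0.3, -0.953, -0.029], [-0.954, 0.3, 0.016], [-0.006, 0.033, -0.999]]
contact_force: [0.3, 0.1, 1.2]
gripper_width: 0.0853
```

{"method": "apply_moves", "body": {"deltas": [-2,0,-14,1.5,1,0,0,-8,0,1,0,0,0,0,1,0,0,0,0,1]}}

```text
t: 26.78
eef_pos: [0.466, 0.0034, 0.0059]
orientation: [[-0.274, -0.961, -0.027], [-0.962, 0.274, 0.015], [-0.007, 0.03, -1.0]]
contact_force: [-0.4, 0.3, -0.2]
gripper_width: 0.085
```

{"method": "apply_moves", "body": {"deltas": [-0.5,0,-1.5,0,1,0,0,0,0,0,0,0,0,0,0,0,0,0,0,0,0,0,0,0,0,0,0,0,0,0,0,0,0,0,0,0,0,0,0,0]}}

```text
t: 27.78
eef_pos: [0.4659, 0.0034, 0.0051]
orientation: [[-0.274, -0.961, -0.026], [-0.962, 0.274, 0.015], [-0.007, 0.03, -1.0]]
contact_force: [-0.5, -0.7, 0.6]
gripper_width: 0.0553
```

{"method": "apply_moves", "body": {"deltas": [0,0,20,0,0,0,0,30,0,0,5,-5,25,4,0,15,-18,15,5,0,24,-30,0,5,0,28,-36,0,5,0,28,-36,0,0,0,20,-28,0,0,0]}}

```text
t: 28.78
eef_pos: [0.5878, -0.1526, 0.0978]
orientation: [[0.069, -0.997, -0.03], [-0.998, -0.069, 0.004], [-0.006, 0.029, -1.0]]
contact_force: [-0.0, 1.1, -0.4]
gripper_width: 0.0552
```

{"method": "apply_moves", "body": {"deltas": [10,-15,0,0,0,0,0,-15,0,0,0,0,-25,0,0,0,0,-20,0,0,0,0,0,0,0,0,0,0,0,0]}}

```text
t: 29.52
eef_pos: [0.5962, -0.1674, 0.0316]
orientation: [[0.067, -0.997, -0.035], [-0.998, -0.068, 0.006], [-0.008, 0.034, -0.999]]
contact_force: [-0.8, 0.1, -0.9]
gripper_width: 0.0552
```

{"method": "apply_moves", "body": {"deltas": [5,-6.5,-3,0,0,5,-6,-4,0,0,0,0,-2,0,0,0,0,0,0,0]}}

```text
t: 30.02
eef_pos: [0.608, -0.181, 0.0239]
orientation: [[0.068, -0.997, -0.032], [-0.998, -0.068, 0.005], [-0.007, 0.031, -0.999]]
contact_force: [-0.2, -0.1, 0.1]
gripper_width: 0.0554
```

{"method": "apply_moves", "body": {"deltas": [-1.3,0.8,-4,0,0,0,0,-3,0,0,0,0,-2,0,0,0,0,0,0,0]}}

```text
t: 30.52
eef_pos: [0.6064, -0.1799, 0.0143]
orientation: [[0.068, -0.997, -0.032], [-0.998, -0.068, 0.005], [-0.007, 0.031, -0.999]]
contact_force: [0.5, 0.0, -0.3]
gripper_width: 0.0554
```

{"method": "apply_moves", "body": {"deltas": [0,0,-2,0,0,0,0,0,0,0]}}

```text
t: 30.78
eef_pos: [0.6067, -0.18, 0.0134]
orientation: [[0.068, -0.997, -0.031], [-0.998, -0.068, 0.005], [-0.007, 0.03, -1.0]]
contact_force: [0.1, 0.6, -1.8]
gripper_width: 0.0551
```

{"method": "apply_moves", "body": {"deltas": [0,0,-1,0,0,0,0,0,0,0,0,0,0,0,0]}}

```text
t: 31.15
eef_pos: [0.6069, -0.18, 0.0132]
orientation: [[0.068, -0.997, -0.03], [-0.998, -0.068, 0.005], [-0.007, 0.029, -1.0]]
contact_force: [-0.5, -0.5, 0.9]
gripper_width: 0.0553
```

{"method": "apply_moves", "body": {"deltas": [0,0,0,0,1,0,0,0,0,1,0,0,0,0,1,0,0,0,0,1,0,0,15,0,1,0,0,30,0,1,0,0,35,0,1,-10,-5,20,0,1]}}

```text
t: 32.15
eef_pos: [0.5958, -0.1846, 0.1167]
orientation: [[0.068, -0.997, -0.032], [-0.998, -0.069, 0.005], [-0.007, 0.031, -0.999]]
contact_force: [0.1, 0.2, 0.2]
gripper_width: 0.0853
```

{"method": "apply_moves", "body": {"deltas": [-25,-13,0,0,1,-38,-19,0,0,1,-40,-21,0,0,1,-40,-21,0,0,1,-40,-21,0,0,1,-30,-16,0,0,1,-15,-8,0,0,1,0,0,0,0,1]}}

```text
t: 33.15
eef_pos: [0.3575, -0.3076, 0.1218]
orientation: [[0.067, -0.997, -0.027], [-0.998, -0.067, 0.002], [-0.003, 0.026, -1.0]]
contact_force: [0.7, -0.5, 0.0]
gripper_width: 0.0852
```

```bash
python3 look.py p4; python3 lid.py p4,yellow,.619,.102,.068,top p4,blue,.646,.255,.068,top p4s,yellow,.619,.102,.068,scene; python3 chk.py p4 round square
```

```text
[ 0.35855107 -0.30709411  0.12160702]
p4 yellow top [617.1 103.3] [617.1 103.3] extent [39.5 38.5] area 185
p4 blue top [647.2 253.1] [647.1 253.2] extent [43. 42.] area 195
p4s yellow scene [621.1 102.7] [621.  102.8] extent [40.4 43.5] area 94
round [1.5 0.1] centroid err ((634.8851928710938, 178.90882873535156), (54.69344711303711, 52.75290298461914), 3.760035276412964)
square [ 1.7 -0.2] centroid err ((608.3284912109375, -179.6468505859375), (52.626731872558594, 52.533660888671875), 4.564985275268555)
[ 0.3586 -0.3071  0.1216] [[0.069, -0.997, -0.027], [-0.998, -0.069, 0.002], [-0.004, 0.026, -1.0]] [-0.699 -0.091 -0.213  1.47  -0.016 -2.338]
```

View pics/p4c.png

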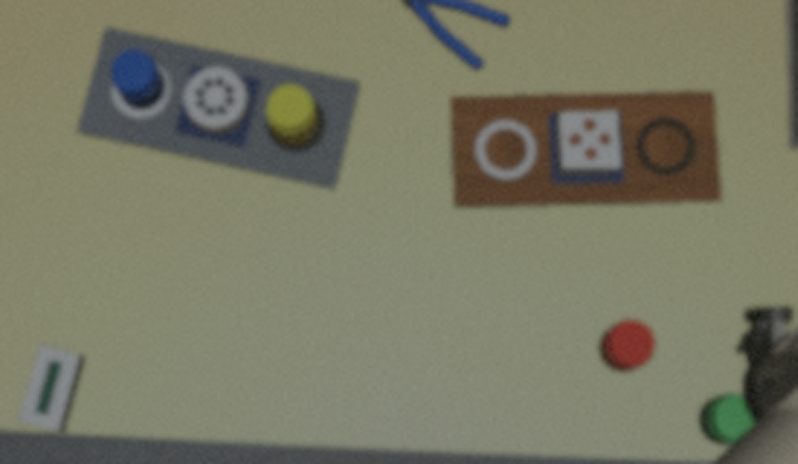

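{"method": "apply_moves", "body": {"deltas": [-7,-4,-12,0,1,-1,0,-25,0,1,0,0,-30,0,1,0,0,-25,0,1,0,0,-8,0,1,0,0,0,0,1,0,0,0,0,1]}}

```text
t: 34.12
eef_pos: [0.3519, -0.3093, 0.0156]
orientation: [[0.075, -0.997, -0.028], [-0.997, -0.075, 0.003], [-0.006, 0.028, -1.0]]
contact_force: [-0.5, 0.6, -0.3]
gripper_width: 0.0856
```

{"method": "apply_moves", "body": {"deltas": [-2,-2,-3,0,1,0,0,0,0,1,0,0,0,0,0,0,0,0,0,0,0,0,0,0,0,0,0,0,0,0,0,0,0,0,0,0,0,0,0,0]}}

```text
t: 35.12
eef_pos: [0.3508, -0.3124, 0.0147]
orientation: [[0.075, -0.997, -0.026], [-0.997, -0.075, 0.001], [-0.003, 0.025, -1.0]]
contact_force: [0.1, 0.4, 1.1]
gripper_width: 0.0451
```

{"method": "apply_moves", "body": {"deltas": [0,0,0,0,0,0,0,0,0,0]}}

```text
t: 35.38
eef_pos: [0.3508, -0.3124, 0.0147]
orientation: [[0.075, -0.997, -0.026], [-0.997, -0.075, 0.001], [-0.003, 0.025, -1.0]]
contact_force: [-0.9, -0.6, 0.8]
gripper_width: 0.0451
```

{"method": "apply_moves", "body": {"deltas": [0,0,20,0,0,0,0,35,0,0,5,1,35,0,0,20,4,10,0,0,30,6,0,0,0,38,8,0,0,0,38,8,0,0,0,38,8,0,0,0]}}

```text
t: 36.38
eef_pos: [0.5217, -0.2758, 0.1159]
orientation: [[0.071, -0.997, -0.028], [-0.997, -0.072, 0.003], [-0.005, 0.028, -1.0]]
contact_force: [0.6, 0.1, -1.1]
gripper_width: 0.0448
```

{"method": "apply_moves", "body": {"deltas": [35,8,0,0,0,28,6,0,0,0,12,2,0,0,0,0,0,-15,0,0,0,0,-25,0,0,0,0,-20,0,0,0,0,0,0,0,0,0,0,0,0]}}

```text
t: 37.38
eef_pos: [0.5958, -0.2589, 0.0485]
orientation: [[0.071, -0.997, -0.035], [-0.997, -0.072, 0.006], [-0.008, 0.034, -0.999]]
contact_force: [1.1, -0.5, -0.7]
gripper_width: 0.045
```

{"method": "apply_moves", "body": {"deltas": [8,0,-6,0,0,7,0.5,-6,0,0,0,0,-4,0,0,0,0,0,0,0,0,0,0,0,0]}}

```text
t: 38.0
eef_pos: [0.6126, -0.2588, 0.0331]
orientation: [[0.071, -0.997, -0.032], [-0.997, -0.071, 0.005], [-0.007, 0.032, -0.999]]
contact_force: [-0.6, 0.2, -2.3]
gripper_width: 0.0447
```

{"method": "apply_moves", "body": {"deltas": [-1.5,0.5,-5,0,0,0,0,-3,0,0,0,0,-1.5,0,0,0,0,0,0,0]}}

```text
t: 38.5
eef_pos: [0.6108, -0.2583, 0.0231]
orientation: [[0.071, -0.997, -0.032], [-0.997, -0.071, 0.005], [-0.007, 0.032, -0.999]]
contact_force: [-0.1, 0.8, -0.7]
gripper_width: 0.0452
```

{"method": "apply_moves", "body": {"deltas": [0,0,-1.5,0,0,0,0,0,0,0,0,0,0,0,0]}}

```text
t: 38.88
eef_pos: [0.6111, -0.2585, 0.0233]
orientation: [[0.071, -0.997, -0.031], [-0.997, -0.071, 0.004], [-0.006, 0.03, -1.0]]
contact_force: [-0.3, 1.0, -1.1]
gripper_width: 0.0453
```

{"method": "apply_moves", "body": {"deltas": [0,0,-1,0,0,0,0,-1,0,0,0,0,0,0,0]}}

```text
t: 39.25
eef_pos: [0.6113, -0.2585, 0.023]
orientation: [[0.071, -0.997, -0.03], [-0.997, -0.071, 0.004], [-0.006, 0.029, -1.0]]
contact_force: [1.1, 0.0, -0.6]
gripper_width: 0.0448
```

Down. Release, lift and retreat clear.

{"method": "apply_moves", "body": {"deltas": [0,0,0,0,1,0,0,0,0,1,0,0,0,0,1,0,0,0,0,1,0,0,15,0,1,0,0,30,0,1,0,0,35,0,1,-10,-5,30,0,1]}}

```text
t: 40.25
eef_pos: [0.6002, -0.2627, 0.136]
orientation: [[0.072, -0.997, -0.033], [-0.997, -0.072, 0.005], [-0.007, 0.032, -0.999]]
contact_force: [0.3, 0.5, -0.3]
gripper_width: 0.0851
```

{"method": "apply_moves", "body": {"deltas": [-30,-10,10,0,1,-40,-20,10,0,1,-40,-30,10,0,1,-40,-30,10,0,1,-40,-30,0,0,1,-30,-30,0,0,1,-15,-20,0,0,1,0,0,0,0,1]}}

```text
t: 41.25
eef_pos: [0.3588, -0.4379, 0.1919]
orientation: [[0.073, -0.997, -0.019], [-0.997, -0.072, -0.006], [0.005, 0.02, -1.0]]
contact_force: [-0.2, -0.7, 0.2]
gripper_width: 0.0852
```

```bash
python3 look.py p5; python3 lid.py p5,green,.611,-.258,.068,top p5,yellow,.619,.102,.068,top p5,blue,.646,.255,.068,top p5,red,.413,-.215,.06,top p5s,green,.611,-.258,.068,scene; python3 chk.py p5 round square; python3 ov.py p5 .6111 -.2577
```

```text
[ 0.36000847 -0.43674618  0.1916531 ]
p5 green top [ 610.9 -259.7] [ 610.9 -259.6] extent [39.6 38.2] area 179
p5 yellow top [617.1 103.3] [617.1 103.3] extent [39.5 38.5] area 185
p5 blue top [647.3 252.9] [647.3 252.9] extent [42.9 44.5] area 194
p5 red top [ 412.5 -215.6] [ 412.5 -215.5] extent [34.8 34.7] area 157
p5s green scene [ 615.7 -262.5] [ 615.6 -262.5] extent [36.  39.4] area 123
round [1.5 0.2] centroid err ((634.8853149414062, 178.90878295898438), (54.69316101074219, 52.75338363647461), 3.7585504055023193)
square [ 2.3 -0.2] centroid err ((609.7144165039062, -180.22203063964844), (50.968231201171875, 52.3692626953125), 2.5900721549987793)
[ 0.36   -0.4367  0.1917] [[0.074, -0.997, -0.019], [-0.997, -0.074, -0.006], [0.004, 0.02, -1.0]] [-0.872  0.122  0.137  1.594 -0.018 -2.517]
```

View pics/p5c.png

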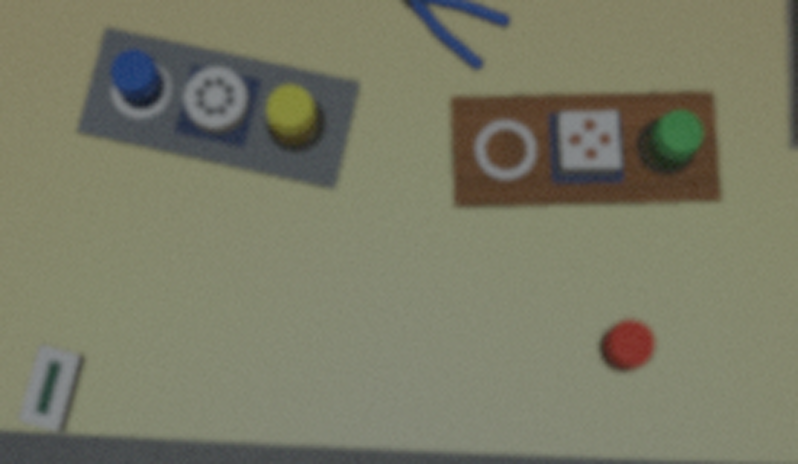

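View pics/p5s.png

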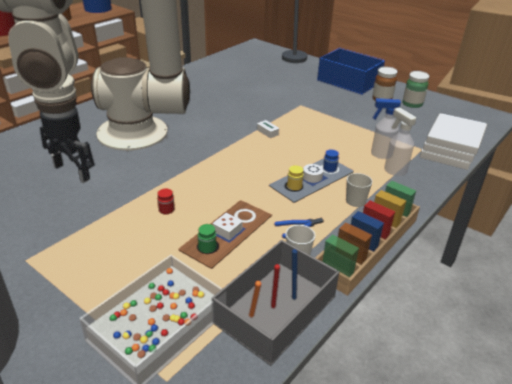

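All five things are upright on their marks, and the red jar, oblong mould and pliers have not moved. The arm is clear, so I'm handing in.

```bash
python3 -c "
from workcell import arm; print(arm.close_job())"
```

```text
the job is handed in; nothing more can be done
None
```

I placed both kits in the order asked: round mould, blue jar and yellow jar on the grey board, then square mould and green jar on the wooden board. I handed the job in at about 41 s, with the gripper open and clear of everything.

**Centring:** the last top-camera picture put every thing within about 2.5 mm of its mark. The camera calibration is itself only good to about 2 mm.

| Thing | Off in x (mm) | Off in y (mm) |
|---|---|---|
| Round mould | +1.5 | +0.2 |
| Blue jar | +1.1 | −2.3 |
| Yellow jar | −1.7 | +1.3 |
| Square mould | +2.3 | −0.2 |
| Green jar | −0.2 | −2.0 |

**Left alone:** the red jar measured the same as at the start. The oblong mould and pliers looked unmoved in the pictures, but I did not measure them. The white ring on the wooden board is empty.

**Checks that disagreed:**
- The scene camera reads the jars about 4–6 mm away from the top camera, by much the same amount before and after moving. I took this as calibration bias and relied on the top view.
- The tool drifted to about 2° off vertical partway through, so the yellow jar in particular touched down slightly tilted before release. All the things look upright in the final pictures.
- Touch-down force was too noisy to read clearly for most placings, so I judged contact by the tool no longer going lower.

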